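Put the arbor spanner away and ease the heavy chest lid shut

TASK

The arbor spanner lies across the rim of the blue tool chest, so the lid cannot shut: put it down flat in the chest's tray without dropping it. Then bring the heavy lid forward by its grip bar and ease it all the way down, bearing against its weight so that it does not fall or slam, and press its front edge down against the rubber seal, firmly but no harder than it takes, until the spring catch takes and the lid stays fully home when you let go. Leave the things standing round the chest where they are.

Things in the scene. Friction and masses are not known exactly. Their poses are not given: they have to be found in the camera images.
- tool_chest: blue steel tool chest fixed on the bench, 140 deep (x) x 290 wide (y), flat steel rim 105 mm up. Origin: centre of its underside; x points to its back (hinge side), y to its left, z up. The rim is turned in 14 mm at front and ends, 16 mm at the back: opening x -56 to +54, y -131 to +131 mm. Carrying handles stick out 22 mm at both ends
- lid (a joint): lid angle, rad: 0 home and latched, grows as it opens; starts at 1.78, leaning back on its stop. Heavy (about 1.2 kg), nothing holds it up: forward of upright (1.57) it falls. Lowered, it first lies unlatched on the springy seal at about 0.04. Pressing it home takes about 15 N at the press point; the catch snaps in just above 0, some 2 mm lower all is hard
- lid_hinge (a point): point on the hinge axis, in the middle of the lid's width: 73 mm behind the chest's middle, 110 mm above the bench; the axis runs along the chest's y
- grip_bar (a point): middle of the round black grip bar on the lid's front edge: 12 mm thick, 110 mm between its two posts, parallel to the hinge axis and 191 mm from it, 34 mm clear in front of the lid's skirt. Turns with the lid: 191 mm in front of the hinge and 2 mm above it when home, topmost when the lid stands open. z: the lid's outer (upper) side
- press_point (a point): point on the lid's flat upper side, 13 mm behind its front edge in the middle, 138 mm from the hinge axis and over the seal; 114 mm above the bench when the lid is home. Its z is the lid's outward (upper) side
- tray (a point): a free place on the tray floor, 12 mm in front of the chest's middle, 65 mm above the bench and 40 mm below the rim; axes as the chest's. A small screwdriver (20 mm thick) lies along the tray's back, 35 mm or more behind the chest's middle
- spanner: flat grey steel arbor spanner, 212 mm long (along its y, jaw at -y, jaw 40 mm wide), shank 16 mm wide, 5 mm thick, 0.17 kg; origin: middle of its length on its underside, which is close to its centre of mass. Starts flat across the front and back rims, its jaw sticking out over the front
- seal: black rubber seal strip, 236 mm long, along the underside of the lid's front edge, gives about 8 mm; origin on the lid's hinge axis
- front_rim: front rim of the chest, on which the seal beds; origin as the chest's
- screw_jar: glass jar of screws with a grey lid, 62 mm across, 80 mm high, left of the chest; origin: centre of its underside
- sanding_block: brown cork sanding block, 60 x 97 x 28 mm, right of the chest; origin: centre of its underside
- chisel: chisel with a brown handle, 230 mm long (y), 25 wide, lying behind the chest; origin: centre of its underside
- tape_measure: yellow tape measure, 65 x 76 x 35 mm, right of and before the chest; origin: centre of its underside

How it is judged:
By the outcome, as a careful person would: the job done as asked, in the order asked, and still so for the second after the job is handed in, with the robot touching nothing.
It also fails if it takes over 72 s, if anything falls off the work surface, if the arm or the gripper's body presses on something with over 40 N, if the wrist force passes 120 N, or if a joint passes its speed limit or range.

ROBOT

A 6-joint arm with a two-finger parallel gripper is mounted at the origin on a cart in front of the work surface, level with it; the furniture and walls round the work are solid. World frame = base frame: x ahead of the robot, y to its left, z up, the work surface at z = 0. Lengths are in mm, angles in rad, forces in N, time in s.
With the tool pointing down it reaches from about 300 to 775 mm from the base axis. Payload 14.6 kg.
Tool frame: the origin (TCP) lies on the centre line of the jaws, within the pads' length; the fingertips stand 19 mm ahead of it and the grasp point (between the pads) is the TCP (bot.tip_reach is the distance from the TCP to the fingertips, in mm); z points along the fingers, y is the line along which they close (so a half turn about z gives the same grasp; the last joint's range is limited). The gripper opens to 85 mm and grips with 20 to 120 N. Pads are 22 mm wide; open, the fingers measure 114 mm over their backs; the gripper's body (76 mm by 85 mm) begins 54 mm behind the grasp point. The pads swing forward as they close: fully open they stand 13 mm farther back than shut.
Start: joints at [1.126, 0.3, 1.521, -0, 1.321, -0.067], TCP at [202.879, 511.204, 250.281] pointing down, gripper open.
Joint ranges: [-3.03, 3.03], [-0.79, 2.21], [0.23, 2.52], [-1.04, 4.18], [0, 3.07], [-2.55, 2.55]. Speed limits (rad/s): [2.22, 2.22, 2.57, 3.14, 3.14, 3.14].

INTERFACE

Orientations are given as a unit quaternion [w, x, y, z].
In Python, from rig import bot gives the robot as it stands. Calls block until the motion is done:
- bot.move_to(position, orientation): joint-space move of the TCP to a pose.
- bot.servo_line(position, attitude=None, speed=150, until_force=None): straight line of the TCP; attitude=None keeps the orientation; speed is the mean speed in mm/s. With until_force (N) it stops when the force on the tool has changed by that much, and returns True; else False.
- bot.move_joints(angles): joint-space move.
- bot.move_gripper(opening, grip_force=None): finger opening in mm; grip_force is the grip in N (None keeps the last); returns when the fingers have stopped.
- bot.dwell(seconds).
- bot.ik(position, orientation): joint angles nearest the present ones, or None.
- bot.read_state(): the state.
- bot.read_camera(name): name is "scene" or "top" or "wrist"; returns a dict with "image" (384x512x3 uint8, blue, green, red), "depth" (384x512 float32, mm along the optical axis (not along the pixel's ray), 0 where there is no reading), "fovy" (degrees; the focal length in pixels is half the picture's height over the tangent of half this angle, whatever the lens; pixels are square), "cx", "cy" (the principal point, pixels), "eye" and "attitude" of the camera in the world; the wrist camera has in their place "mount" (4x4, takes a point from camera to tool coordinates, whose origin is the TCP and whose axes are the flange's). Camera axes: x right, y down, z forward; pixel columns grow to the right and rows downward; lengths in mm; the calibration is good to about 2 mm. The wrist camera is an equidistant fisheye: a pixel r from the principal point sees the ray r / f radians off the axis. A picture is of the moment at which its call begins: read the wrist's pose just before it.
A pose or a line that the arm cannot do raises bot.MotionError and nothing moves.
- bot.finish_job(): hands the job in; it is judged then, once.
The state is a dict: "clock": time; "joint_positions": joint angles; "qvel": joint speeds; "effort": joint torques, N m; "ee_pos": TCP position; "tool_rot": TCP orientation; "ft_force": force on the tool from outside, world axes, zero at the start; "moment": the same for the moment, N m; "grip_width": finger opening in mm; "grip_force": force on a finger pad.
Only numpy, scipy, OpenCV 4.12 (cv2) and the standard library are available. Lean on these libraries where they do the work, as an engineer would, in place of code of your own. Each camera call takes 0.05 s, during which the arm holds its last target. There are 200 camera calls.

## Working session

There is one attempt and no reset: what is moved stays moved. The work goes in short steps, each a Python script; the robot and the scene stay as the last script left them, time stands still between calls to the robot, and variables do not carry over. Pictures are saved under pics/ and viewed, at most 10 in all, crops included, and the job is handed in when it is done.

```bash
ls; mkdir -p pics
cat > h.py <<'E'
import numpy as np, cv2
from scipy.spatial.transform import Rotation as R
from rig import bot
def Rq(q): return R.from_quat([q[1],q[2],q[3],q[0]])
def qR(r):
    q=r.as_quat(); return [float(v) for v in (q[3],q[0],q[1],q[2])]
def cloud(c):
    im=c["image"]; d=c["depth"]; f=im.shape[0]/2/np.tan(np.radians(c["fovy"])/2)
    v,u=np.mgrid[0:d.shape[0],0:d.shape[1]]
    P=np.stack([(u-c["cx"])/f*d,(v-c["cy"])/f*d,d],-1)
    A=c["attitude"]; A=np.array(A)
    A=Rq(A).as_matrix() if A.size==4 else A
    return P@A.T+np.array(c["eye"])
E
python3 - <<'E'
from h import *
for n in("scene","top"):
    c=bot.read_camera(n); cv2.imwrite(f"pics/{n}0.png",c["image"]); np.savez(f"{n}0.npz",P=cloud(c),im=c["image"],d=c["depth"])
    print(n,c["fovy"],c["eye"],c["attitude"],c["cx"],c["cy"])
print(bot.read_state())
E
```

```text
pics
scene 45.08644046196777 [ 703.69489429 1091.65902048 1242.76847156] [-0.0227928   0.0687939   0.92497781 -0.37304683] 259.9933379551221 190.9698442325065
top 57.35041863484163 [4.85020504e+02 3.79488158e-01 1.39160661e+03] [ 0.02529244 -0.6973814   0.71581161 -0.02516372] 256.48485915245294 184.77170250785588
{'clock': 0.1, 'joint_positions': array([ 1.12643158e+00,  3.00430768e-01,  1.52149120e+00,  3.35639429e-06,
        1.32071358e+00, -6.65906607e-02]), 'qvel': array([ 0.00012197, -0.00042455, -0.00246804,  0.00048833,  0.00092537,
       -0.00023273]), 'effort': array([-1.66655231e-03, -5.44381607e+01, -3.62364364e+01, -2.09808068e-04,
        3.17255013e-03,  4.30571120e-06]), 'ee_pos': array([202.78782695, 511.05506782, 249.78145536]), 'tool_rot': array([-1.33345893e-04,  1.87766233e-01,  9.82213607e-01, -5.04108506e-04]), 'ft_force': array([-0.11634174, -0.59653003, -0.53540014]), 'moment': array([0.00733435, 0.04013229, 0.00764293]), 'grip_force': 0.0, 'grip_width': 85.37484767052622}
```

View pics/top0.png

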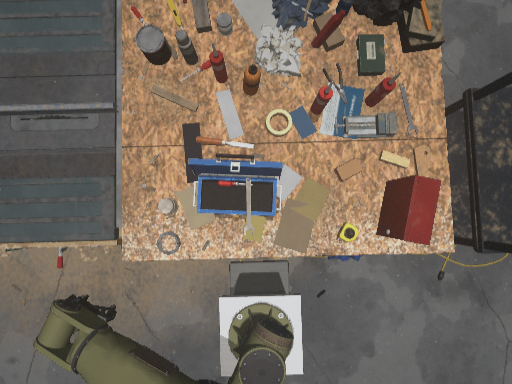

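View pics/scene0.png

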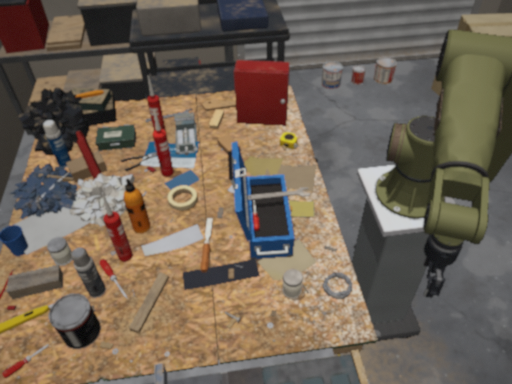

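The top view shows the chest at about (237,195), with the open lid above it at (235,165). The spanner crosses the front rim at (249,208), with its jaw near (249,230). The scene view agrees. Next I'll get the metric positions.

Run:
```python
from h import *
for n in("top","scene"):
    D=np.load(n+"0.npz");P=D["P"];im=D["im"].astype(int);hsv=cv2.cvtColor(D["im"],cv2.COLOR_BGR2HSV)
    box=(P[...,0]>330)&(P[...,0]<700)&(abs(P[...,1]-60)<220)
    blue=(hsv[...,0]>100)&(hsv[...,0]<125)&(hsv[...,1]>130)&box
    for lo,hi in((95,118),(125,330)):
        m=blue&(P[...,2]>lo)&(P[...,2]<hi); Q=P[m]
        r=cv2.minAreaRect(Q[:,:2].astype(np.float32)); print(n,lo,len(Q),r,np.median(Q[:,2]),Q.min(0),Q.max(0))
    grey=(hsv[...,1]<70)&(hsv[...,2]>70)&box&(P[...,2]>98)&(P[...,2]<122)
    k,l,s,c=cv2.connectedComponentsWithStats(grey.astype(np.uint8))
    for i in range(1,k):
        if s[i,4]>25:
            Q=P[l==i]; print("grey",s[i],Q.mean(0),cv2.minAreaRect(Q[:,:2].astype(np.float32)))
D=np.load("top0.npz");im=D["im"][140:260,150:320]
cv2.imwrite("pics/topc.png",cv2.resize(im,None,fx=4.5,fy=4.5,interpolation=cv2.INTER_CUBIC))
```

```text
top 95 477 ((539.0562133789062, 73.77127838134766), (286.33734130859375, 130.46832275390625), 85.97496795654297) 105.5152483600209 [468.35678851 -72.76871705  98.36545401] [611.40436365 219.54618291 111.8708681 ]
top 125 314 ((638.5048828125, 68.15886688232422), (300.6940002441406, 15.714112281799316), 86.15184783935547) 260.288065387222 [621.03021171 -81.89280629 254.04400139] [656.4280714  217.63999199 266.15893536]
grey [198 173  79  62 500] [546.00682858  48.87252494 110.97836131] ((509.95037841796875, 76.13341522216797), (287.27337646484375, 218.03103637695312), 86.5836410522461)
scene 95 637 ((540.5145263671875, 77.68827056884766), (289.6949462890625, 135.6110382080078), 85.8539810180664) 104.2880965605807 [465.20781171 -70.94724831  95.0733218 ] [616.99477768 225.27976963 112.534509  ]
scene 125 539 ((628.3563232421875, 67.60696411132812), (311.25311279296875, 39.852928161621094), 87.64392852783203) 252.29372647022444 [602.16330446 -87.57174803 128.04383466] [654.53045679 223.16958248 269.7172306 ]
grey [243 174  67  53 484] [531.87786415  29.05239099 109.81063038] ((545.9540405273438, 12.365554809570312), (264.95892333984375, 200.05918884277344), 26.483867645263672)
```

View pics/topc.png

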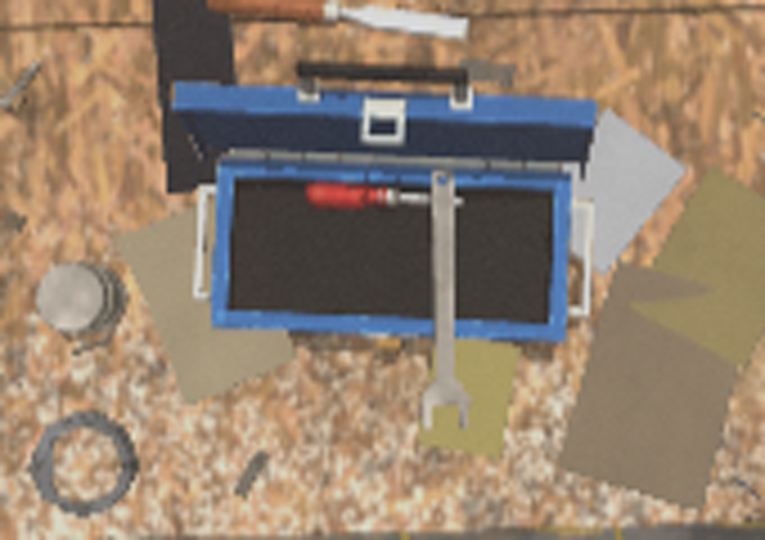

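The crop shows the spanner from its tail at (440,172) to its jaw tips at (445,425). The grip bar runs from (300,70) to (468,72), and the red screwdriver lies along the back of the tray. I'll cast rays for these and move above the spanner for a close look.

```bash
cat >> h.py <<'E'
def ray(c,u,v,z):
    f=192/np.tan(np.radians(c["fovy"])/2); A=Rq(c["attitude"])
    d=A.apply([(u-c["cx"])/f,(v-c["cy"])/f,1]); e=np.array(c["eye"]); return e+d*(z-e[2])/d[2]
def down(yaw): # tool z down, closing axis y at angle: yaw=0 -> along world y
    return R.from_euler('z',yaw)*R.from_euler('y',np.pi)
def wcloud(c,s):
    d=c["depth"]; v,u=np.mgrid[0:384,0:512]; f=192/np.tan(np.radians(c["fovy"])/2)
    x=u-c["cx"];y=v-c["cy"];r=np.hypot(x,y)+1e-9;t=np.minimum(r/f,1.5)
    P=np.stack([x/r*np.tan(t)*d,y/r*np.tan(t)*d,d],-1); M=np.array(c["mount"])
    P=P@M[:3,:3].T+M[:3,3]
    return P@Rq(s["tool_rot"]).as_matrix().T+s["ee_pos"]
E
python3 - <<'E'
from h import *
c=bot.read_camera("top")
g=lambda u,v,z:ray(c,150+u/4.5-.4,140+v/4.5-.4,z)
a=g(440,172,110);b=g(445,427,110)
print("tail",a,"jaw",b,np.hypot(*(a-b)[:2]))
for n,u,v,z in(("FL",213,325,105),("FR",563,340,105),("barL",300,70,297),("barR",468,73,297),("BL",217,163,105),("BR",570,172,105)): print(n,g(u,v,z))
m=(a+b)/2; yaw=np.arctan2(*(a-b)[1::-1]); print(m,yaw)
for k in(0,np.pi):
    for p in ([m[0]+8,m[1],124],): print(k,bot.ik(p,qR(down(yaw+k))), bot.ik([528,76,84],qR(down(-.07+np.pi/2+k))),bot.ik([528,76,84],qR(down(-.07-np.pi/2+k))))
    print(bot.ik([655,67,296],qR(down(-.07+np.pi/2+k))),bot.ik([422,84,112],qR(down(-.07+np.pi/2+k))))
E
```

```text
tail [603.04118712  32.1225298  110.        ] jaw [396.85144812  33.08432857 110.        ] 206.19198221317154
FL [483.59803918 219.57501929 105.        ]
FR [464.06751509 -64.21983396 105.        ]
barL [659.93628612 123.58486041 297.        ]
barR [654.74431681   6.25068879 297.        ]
BL [615.66162483 214.45996093 105.        ]
BR [600.72304726 -74.01116811 105.        ]
[499.94631762  32.60342919 110.        ] -0.004664595814529442
0 [-7.87016592e-03  3.55752679e-01  1.76578737e+00 -4.44089210e-16
  1.02005261e+00 -1.57400190e+00] None [ 7.42924896e-02  4.63472335e-01  1.72014498e+00 -4.44089210e-16
  9.57975335e-01  1.44292490e-01]
None None
3.141592653589793 [-7.87016592e-03  3.55752679e-01  1.76578737e+00 -4.44089210e-16
  1.02005261e+00  1.56759076e+00] [ 7.42924896e-02  4.63472335e-01  1.72014498e+00 -4.44089210e-16
  9.57975335e-01  1.44292490e-01] None
[ 4.63190647e-02  5.25911325e-01  1.10177079e+00 -4.44089210e-16
  1.51391054e+00  1.16319065e-01] [ 1.11319980e-01  2.18493972e-01  1.98474661e+00 -4.44089210e-16
  9.38352066e-01  1.81319980e-01]
```

Run:
```python
from h import *
bot.move_to([506,32.5,215],qR(down(np.pi-.005)))
s=bot.read_state(); c=bot.read_camera("wrist"); P=wcloud(c,s)
cv2.imwrite("pics/w1.png",c["image"]); np.savez("w1.npz",P=P,im=c["image"],d=c["depth"])
print(s["ee_pos"],s["clock"],bot.tip_reach,c["mount"])
```

```text
[506.000777    33.08638763 215.05633496] 2.1917 19.0 [[ 5.93391194e-04 -9.49054363e-01 -3.15111828e-01  8.03185620e+01]
 [ 9.99999691e-01  4.00774601e-04  6.76058807e-04  1.12734795e+00]
 [-5.15327743e-04 -3.15112132e-01  9.49054308e-01 -1.23041978e+02]
 [ 0.00000000e+00  0.00000000e+00  0.00000000e+00  1.00000000e+00]]
```

View pics/w1.png

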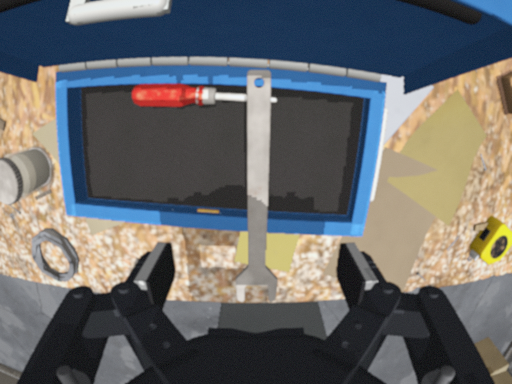

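The wrist view shows the spanner shank from (259,75) to its jaw at (256,285), centred between the fingers. The chest's inner edges and the lid are also visible. I'll measure from the cloud.

Run:
```python
from h import *
D=np.load("w1.npz");P=D["P"];hsv=cv2.cvtColor(D["im"],cv2.COLOR_BGR2HSV)
g=(hsv[...,1]<60)&(P[...,2]>100)&(P[...,2]<120)&(abs(P[...,1]-33)<25)&(P[...,0]>380)
k,l,s,_=cv2.connectedComponentsWithStats(g.astype(np.uint8)); i=1+s[1:,4].argmax(); Q=P[l==i]
print("sp z",np.median(Q[:,2]),cv2.minAreaRect(Q[:,:2].astype(np.float32)),Q.min(0),Q.max(0))
sh=Q[(Q[:,0]>430)&(Q[:,0]<590)]
for a,b in((440,470),(490,510),(510,530),(560,590)):
    t=sh[(sh[:,0]>a)&(sh[:,0]<b)]; print(a,(t[:,1].min()+t[:,1].max())/2,np.ptp(t[:,1]),np.median(t[:,2]))
b=(hsv[...,0]>100)&(hsv[...,0]<125)&(hsv[...,1]>120)&(P[...,2]>98)&(P[...,2]<110)
Q=P[b&(P[...,0]<600)]; print("rim",cv2.minAreaRect(Q[:,:2].astype(np.float32)),np.median(Q[:,2]))
# rim lines: front edges per y slice
for y in(-40,0,60,120,180):
    q=Q[(abs(Q[:,1]-y)<5)&(Q[:,0]<510)]; q2=Q[(abs(Q[:,1]-y)<5)&(Q[:,0]>570)]
    print(y,q[:,0].min() if len(q) else 0,q[:,0].max() if len(q) else 0,q2[:,0].min() if len(q2) else 0)
fl=P[(P[...,0]>510)&(P[...,0]<550)&(abs(P[...,1]-100)<40)]; print("floor",np.median(fl[:,2]))
```

```text
sp z 109.34240665439862 ((497.85247802734375, 31.157180786132812), (212.04969787597656, 38.98904037475586), 0.030962815508246422) [391.83602008  11.61865338 101.39208915] [603.88245364  50.63593394 111.77395002]
440 35.71843781602303 29.83499225302176 109.29761335555517
490 30.03943194835375 15.8990155079298 109.34274994226399
510 29.635121960319847 16.249788699506247 109.395827560691
560 29.217178889963073 17.75627737735573 109.42751488314411
rim ((539.5816650390625, 72.8149642944336), (288.52984619140625, 137.23248291015625), 86.24898529052734) 104.29621992523778
-40 463.9572329291686 477.24054031077475 586.3326111975622
0 466.5550384286493 479.6745214237515 588.5877272979479
60 469.9815015334472 483.5843204875786 593.1309012250379
120 474.9138230739682 487.7806227606986 598.0860359693451
180 478.3920831784094 492.5163412656077 0
floor 261.5070545881097
```

```bash
cat >> h.py <<'E'
C=np.array([541.2,72.8]); T=-0.0655
def ch(x,y,z): # chest -> world
    return [float(C[0]+x*np.cos(T)-y*np.sin(T)),float(C[1]+x*np.sin(T)+y*np.cos(T)),float(z)]
def st(tag=""):
    s=bot.read_state(); print(tag,round(s["clock"],2),s["ee_pos"].round(1),"F",s["ft_force"].round(1),"g",round(s["grip_width"],1),round(s["grip_force"],1)); return s
E
python3 - <<'E'
from h import *
bot.move_gripper(40)
q=qR(down(np.pi-.01))
bot.servo_line([504,30,160],q); bot.servo_line([504,30,123],speed=60,until_force=6); st("at")
bot.move_gripper(5,60); st("grip")
bot.servo_line([504,30,128],speed=30); st("up")
bot.servo_line([500,30,195],speed=100); st("up2")
bot.servo_line([485,35,200],speed=60)
bot.move_to(ch(-12,-6,190),qR(down(np.pi/2+T))); s=st("over")
c=bot.read_camera("wrist"); cv2.imwrite("pics/w2.png",c["image"]);
E
```

```text
at 4.03 [504.1  30.  123.2] F [-1.6 -0.2 -0.8] g 39.7 0.0
grip 4.38 [504.2  30.  123.6] F [-2.4  0.2  6. ] g 14.4 58.8
up 4.7 [504.   30.  128.1] F [-0.1 -0.3 -2.3] g 14.2 58.6
up2 5.53 [499.7  30.  194.4] F [-1.  -0.1 -2.5] g 14.4 58.6Traceback (most recent call last):
  File "<stdin>", line 9, in <module>
rig.MotionError: the arm cannot take that pose within its joint ranges
```

Run:
```python
from h import *
bot.move_to(ch(-12,6,190),qR(down(T-np.pi/2))); s=st("over")
c=bot.read_camera("wrist"); cv2.imwrite("pics/w2.png",c["image"]);
```

```text
over 7.24 [529.6  79.5 189.9] F [ 0.3 -0.5 -1.8] g 14.3 58.6
```

View pics/w2.png

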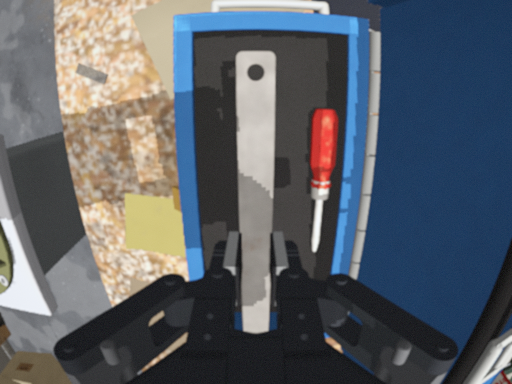

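The spanner is held level, parallel to the tray and clear of the screwdriver at (320,150). I'll lower it until it touches.

Run:
```python
from h import *
p=ch(-12,6,100); bot.servo_line(p,speed=100); st("low")
p[2]=80; print(bot.servo_line(p,speed=10,until_force=5)); s=st("touch")
bot.move_gripper(19); st(); bot.move_gripper(34); st("open")
p=s["ee_pos"].copy(); p[2]=180; bot.servo_line(list(p),speed=120); st("up")
s=bot.read_state();c=bot.read_camera("wrist"); cv2.imwrite("pics/w3.png",c["image"]); np.savez("w3.npz",P=wcloud(c,s),im=c["image"])
c=bot.read_camera("top"); np.savez("t3.npz",P=cloud(c),im=c["image"])
```

```text
low 8.34 [530.   79.6 100.6] F [-0.   0.5 -1.7] g 14.3 58.6
True
touch 9.75 [529.6  79.6  84.5] F [-0.6 -0.2  5.3] g 14.2 62.7
 9.97 [529.5  79.6  84.2] F [-1.1 -0.5  5.3] g 19.1 2.8
open 10.26 [529.   79.5  83.6] F [0.1 0.  0.1] g 33.9 0.0
up 11.21 [529.3  79.6 179.2] F [ 0.5  0.7 -0.3] g 33.9 0.0
```

View pics/w3.png

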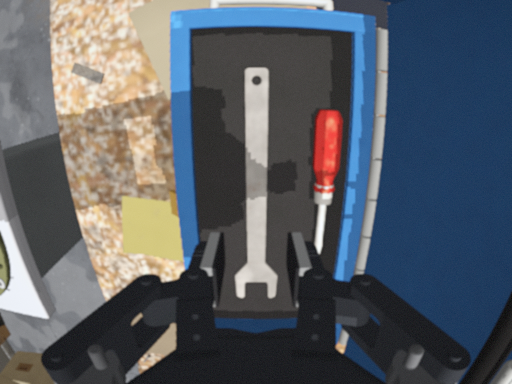

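The spanner lies flat in the tray, from (257,75) to (257,290), clear of the screwdriver. Next is the grip bar.

Run:
```python
from h import *
def bar(P,im,t):
    v=cv2.cvtColor(im,cv2.COLOR_BGR2HSV)[...,2]
    Q=P[(P[...,2]>285)&(P[...,2]<315)&(abs(P[...,0]-655)<25)&(abs(P[...,1]-65)<70)&(v<70)]
    if len(Q)>5: print(t,len(Q),cv2.minAreaRect(Q[:,:2].astype(np.float32)),np.percentile(Q[:,2],[5,50,95]),Q.mean(0))
D=np.load("t3.npz");bar(D["P"],D["im"],"top")
p=bot.read_state()["ee_pos"]; bot.servo_line([p[0],p[1],385],speed=200); bot.move_gripper(50)
q=ch(90,0,385); bot.servo_line(q,speed=150); s=st("above")
c=bot.read_camera("wrist"); P=wcloud(c,s); bar(P,c["image"],"wrist"); cv2.imwrite("pics/w4.png",c["image"]); np.savez("w4.npz",P=P,im=c["image"])
```

```text
top 93 ((655.3861694335938, 66.01670837402344), (116.05768585205078, 8.203441619873047), 86.19873809814453) [297.24285401 302.38687528 305.20081058] [654.92148039  65.72184607 301.84161871]
above 13.62 [630.7  67.  385. ] F [ 0.7 -0.3  0.3] g 50.2 0.0
wrist 1798 ((653.9422607421875, 66.34575653076172), (116.52604675292969, 10.4406099319458), 86.14849090576172) [298.87971353 301.1308154  302.48410059] [654.1377689   70.73085987 300.98099863]
```

View pics/w4.png

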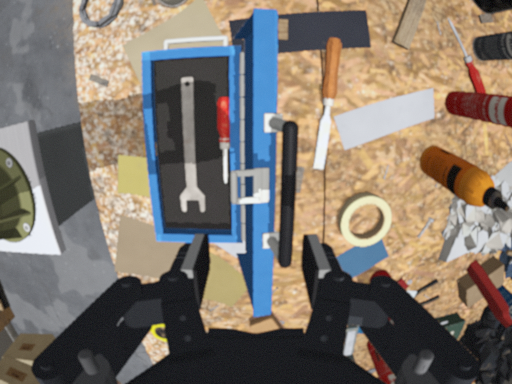

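The wrist view shows the bar from (290,125) to (287,262). Its measured position matches the hinge model to about 1 mm. I'll grip it and start the arc, watching the force.

```bash
cat >> h.py <<'E'
def barp(th,dr=0):
    r=191+dr
    return ch(73-(r*np.cos(th)-2*np.sin(th)),0,110+r*np.sin(th)+2*np.cos(th))
def arc(t0,t1,n,dr=0,speed=45,lim=30):
    for th in np.linspace(t0,t1,n+1)[1:]:
        bot.servo_line(barp(th,dr),speed=speed); s=bot.read_state()
        F=s["ft_force"]; f=F[2]*np.sin(th)-F[0]*np.cos(th); t=F[2]*np.cos(th)+F[0]*np.sin(th)
        print(f"{th:.2f} Fr {f:.1f} Ft {t:.1f} dr {dr:.1f} g {s['grip_width']:.1f} p {(s['ee_pos']-barp(th,dr)).round(1)} t {s['clock']:.1f}")
        if np.linalg.norm(F)>lim: print("STOP"); break
        dr+=np.clip(.06*f,-.6,.6)
    return th,dr
E
python3 - <<'E'
from h import *
p=barp(1.78); p[0]-=.5
bot.servo_line([p[0],p[1],340],speed=100); print(bot.servo_line(p,speed=60,until_force=6)); st("at")
bot.move_gripper(5,30); st("grip")
print(arc(1.78,1.4,6))
E
```

```text
False
at 15.2 [655.2  65.3 296.9] F [0.2 0.6 0.3] g 50.1 0.0
grip 15.63 [655.1  65.3 296.7] F [-1.1  0.2  2.2] g 10.8 29.2
1.72 Fr 3.6 Ft 2.5 dr 0.0 g 11.0 p [-0.1  0.   0.4] t 16.0
1.65 Fr 4.3 Ft 1.2 dr 0.2 g 11.0 p [-0.1  0.   0.2] t 16.5
1.59 Fr 2.5 Ft 1.2 dr 0.5 g 10.5 p [-0.1  0.  -0.1] t 16.9
1.53 Fr 0.9 Ft 0.1 dr 0.6 g 10.8 p [-0.3  0.  -0.1] t 17.3
1.46 Fr 1.0 Ft 0.7 dr 0.7 g 10.2 p [-0.3  0.  -0.2] t 17.7
1.40 Fr -1.8 Ft 0.0 dr 0.7 g 10.8 p [-0.3  0.  -0.2] t 18.1
(np.float64(1.4), np.float64(0.6250693161823166))
```

Smooth so far. I'll continue down in stages.

Run:
```python
from h import *
t,d=arc(1.4,0.7,10,.6); 
if t<.71: print(arc(t,.25,7,d))
```

```text
1.33 Fr -2.2 Ft 0.3 dr 0.6 g 11.2 p [-0.2  0.  -0.1] t 18.6
1.26 Fr -1.8 Ft -0.8 dr 0.5 g 10.5 p [-0.3  0.  -0.1] t 19.0
1.19 Fr -0.6 Ft -1.3 dr 0.4 g 10.9 p [-0.2  0.   0. ] t 19.5
1.12 Fr 0.2 Ft -1.8 dr 0.3 g 10.6 p [-0.3  0.  -0.1] t 19.9
1.05 Fr -4.8 Ft -2.7 dr 0.3 g 10.7 p [-0.2  0.  -0.4] t 20.4
0.98 Fr -0.9 Ft -2.2 dr 0.0 g 10.5 p [-0.2 -0.  -0. ] t 20.8
0.91 Fr 0.4 Ft -2.3 dr -0.0 g 10.7 p [-0.2 -0.  -0.1] t 21.3
0.84 Fr 0.9 Ft -3.0 dr 0.0 g 10.7 p [-0.2 -0.  -0.1] t 21.7
0.77 Fr -0.6 Ft -4.2 dr 0.1 g 10.6 p [-0.2 -0.  -0.3] t 22.2
0.70 Fr 0.8 Ft -3.8 dr 0.0 g 10.6 p [-0.2 -0.  -0.1] t 22.6
0.64 Fr 0.6 Ft -4.9 dr 0.1 g 10.9 p [-0.2 -0.  -0.2] t 23.1
0.57 Fr 2.7 Ft -4.1 dr 0.1 g 10.8 p [-0.2  0.  -0.2] t 23.5
0.51 Fr -0.6 Ft -3.4 dr 0.3 g 10.9 p [ 0. -0. -0.] t 23.9
0.44 Fr -0.5 Ft -5.6 dr 0.2 g 10.9 p [-0.  -0.  -0.1] t 24.3
0.38 Fr 1.9 Ft -5.7 dr 0.2 g 10.8 p [-0.1  0.   0. ] t 24.8
0.31 Fr 1.6 Ft -3.8 dr 0.3 g 11.1 p [ 0.1 -0.   0.1] t 25.2
0.25 Fr 0.8 Ft -5.1 dr 0.4 g 10.8 p [ 0.1 -0.   0.2] t 25.6
(np.float64(0.25), np.float64(0.4668746517653691))
```

Run:
```python
from h import *
t,d=arc(.25,.08,4,.4,speed=25); print(arc(t,.03,5,d,speed=8)); st()
```

```text
0.21 Fr 0.4 Ft -5.5 dr 0.4 g 10.8 p [-0.  -0.  -0.1] t 26.1
0.17 Fr 0.5 Ft -4.3 dr 0.4 g 11.0 p [-0.   0.  -0.1] t 26.6
0.12 Fr 1.8 Ft -5.2 dr 0.5 g 10.9 p [ 0.   0.  -0.1] t 27.0
0.08 Fr 0.1 Ft -5.6 dr 0.6 g 10.7 p [ 0.   0.  -0.1] t 27.5
0.07 Fr 0.5 Ft -3.1 dr 0.6 g 10.7 p [0.1 0.  0.1] t 27.9
0.06 Fr 0.7 Ft -2.8 dr 0.6 g 10.9 p [0.1 0.  0. ] t 28.3
0.05 Fr -1.8 Ft -2.5 dr 0.6 g 10.7 p [0.1 0.  0. ] t 28.7
0.04 Fr -0.6 Ft -0.8 dr 0.5 g 10.9 p [ 0. -0.  0.] t 29.1
0.03 Fr 0.2 Ft 2.5 dr 0.5 g 10.6 p [ 0.  -0.   0.1] t 29.5
(np.float64(0.03), np.float64(0.5124806439383487))
 29.46 [423.1  80.5 117.8] F [-0.1  0.2  2.5] g 10.6 31.1
```

Run:
```python
from h import *
bot.move_gripper(28); st("rel")
p=bot.read_state()["ee_pos"]; bot.servo_line([p[0],p[1],190],speed=100)
bot.move_gripper(0,20); bot.servo_line(ch(-65,0,165),speed=100); st("above")
print(bot.servo_line(ch(-65,0,130),speed=12,until_force=3)); s=st("touch")
z=s["ee_pos"][2]; F0=None
for i in range(24):
    z-=.4; p=ch(-65,0,z); bot.servo_line(p,speed=6); s=bot.read_state(); f=s["ft_force"][2]
    print(round(s["ee_pos"][2]-19,2),round(f,1),end=" | ")
    if f>21 or s["ee_pos"][2]-19<112.8: break
st("end")
```

```text
rel 29.77 [423.   80.5 117.6] F [ 0.2 -0.3 -0.5] g 28.1 0.0
above 31.77 [476.1  77.1 165. ] F [-0.2  0.4  0.3] g 0.2 0.0
True
touch 33.82 [476.3  77.1 137. ] F [-0.3  0.   2.8] g -0.3 1.5
117.7 4.5 | 117.34 6.3 | 117.03 6.6 | 116.67 6.2 | 116.33 8.1 | 115.95 8.5 | 115.6 9.6 | 115.28 9.1 | 114.98 12.6 | 114.83 15.8 | 114.77 18.6 | 114.66 22.5 | end 36.82 [476.5  77.1 133.7] F [-9.9 -1.2 22.5] g -0.1 11.8
```

Run:
```python
from h import *
z=133.5
for i in range(9):
    bot.servo_line(ch(-65,0,z),speed=8); s=bot.read_state(); print(round(s["ee_pos"][2]-19,2),s["ft_force"].round(1),end=" | "); z+=.6
bot.servo_line(ch(-65,0,190),speed=120); st("up")
bot.servo_line(ch(-140,0,260),speed=150); 
c=bot.read_camera("scene"); P=cloud(c); cv2.imwrite("pics/s5.png",cv2.resize(c["image"][130:270,190:330],None,fx=4,fy=4))
c=bot.read_camera("top");P2=cloud(c)
for Q in(P,P2):
    for x in(-60,-40,0,40,60):
        w=ch(x,60,0); m=(np.hypot(Q[...,0]-w[0],Q[...,1]-w[1])<14)&(Q[...,2]>80)&(Q[...,2]<150); print(x,m.sum(),np.median(Q[m][:,2]) if m.any() else None,end="; ")
    print()
```

```text
114.88 [-3.3  0.3  8.2] | 115.0 [-0.4 -0.2  3.7] | 115.5 [-0.5  0.2  0. ] | 116.28 [ 0.4  0.2 -0. ] | 116.92 [ 0.5 -0.6 -0.8] | 117.54 [0.8 1.6 0.3] | 118.13 [ 0.5 -0.2  0.3] | 118.71 [ 0.7 -0.5  1. ] | 119.35 [-0.   0.   0.6] | up 39.72 [476.1  77.  189.4] F [-0.9  0.8 -0.4] g -0.2 0.0
-60 46 114.06855180573268; -40 43 114.91738624695313; 0 46 114.46681642516864; 40 45 114.21828334969632; 60 42 114.6822611609748; 
-60 49 115.17354235800349; -40 48 115.42535792335605; 0 45 114.33238920147141; 40 47 114.7862586369472; 60 44 115.41660477208382;
```

View pics/s5.png

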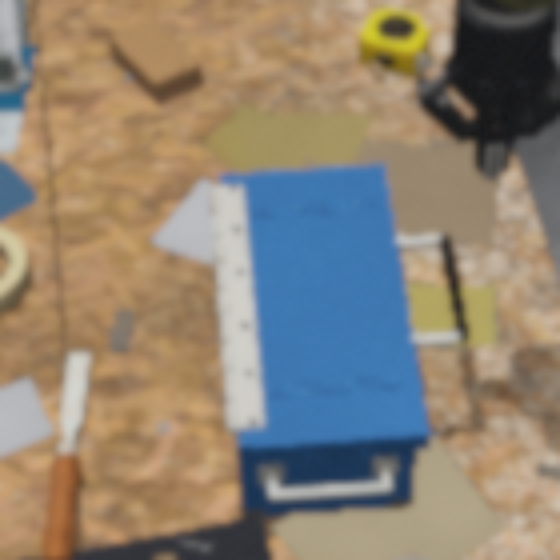

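The lid lies flat: the depth cloud reads about 114–115 mm from front to back. It also stayed down as the finger lifted, with contact lost at about 115 mm against 118 mm unlatched, so the catch has taken. The robot is clear of everything.

```bash
python3 -c "
from rig import bot
print(bot.finish_job())"
```

```text
the job is handed in; nothing more can be done
None
```

The job is handed in: the spanner lies flat in the tray, and the lid was eased down and pressed to about 22 N. It stayed home when I let go, which shows the catch took, and nothing round the chest was touched.

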